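Lock a keyed hub in the wedge fixture

TASK

Lock the flanged hub in the fixture: turn it on its arbor until it drops over the two keys and sits right down, then slide the clamp bar fully home over its flange. Set the loose steel wedge upright in the channel beside the bar, thin end first, and push it firmly along the ramp until it jams and holds the bar fast. Leave the posts, discs, carton and red bottle where they stand.

Things in the scene. Friction and masses are not known exactly. Their poses are not given: they have to be found in the camera images.
- fixture: Clamping fixture fixed to the table, aluminium plate 315 x 140 x 12 mm. Origin at table level on the clamp bar's centre line; x along the bar towards the arbor, y to the wedge channel's side. Plate: x -165 to 150, y -55 to 85 mm. Beside the bar (y -20 to 20, top z 38): guide rail at y -43 to -14, top z 46; ramp block at y 33 to 74, x -88 to 27, top z 36 (screws 39).
- arbor (a point): Centre of the hub's seat on the fixture, 15 mm above the table, at fixture x 95, y 0; axes as the fixture's. Spigot 26 mm in diameter, its end 39 mm above this point, with a black slot parallel to the keys. Two fixed keys, 10 mm wide, stand out from it along the fixture's y axis, to 19 mm from the axis; their tops are 12 mm above this point.
- hub: Aluminium hub, 0.4 kg: flange 86 mm in diameter, 10 mm thick, with six small holes; round boss 54 mm in diameter, its end 45 mm above the underside; bore 29 mm. Origin at the centre of the underside. Two opposite keyways 12 mm wide (visible in the boss's end) lie along its own y axis. It starts on the arbor, turned out of line, resting 12 mm high on the keys.
- keyway (a point): Centre of the hub's upper end, on its axis, axes as the hub's (y along both keyways). When hub y is parallel to fixture y, either way round, within about 3 degrees, and the hub is let go, it drops 12 mm on to its seat.
- clamp_bar: Steel bar, 40 mm wide, sliding only along fixture x with about 2 N of friction; it stays where left. Its tongue (36 mm wide, 10 mm thick, top z 38) points to the hub; tip 40 mm ahead of the origin, tail 126 mm behind. Origin on the knob's axis at table level: fixture x -43.5 fully back, 26.5 fully home against its stop, over the seated hub's flange. A raised hub blocks it.
- knob (a point): Middle of the bar's black round upright knob, 28 mm in diameter, from 38 to 72 mm above the table (this point at 55 mm). Take or push it to slide the bar.
- wedge: Loose steel wedge, 0.3 kg, standing on the table: 110 mm long, 24 mm high, 32 mm thick tapering 1 in 6 to 14 mm. Origin at the underside, middle of its length; x to the thin end, z up. Its flat side face at y -11.6 goes against the bar, its inclined face (+y side) against the ramp. An upright thumb tab stands on the thick end.
- tab (a point): Middle of the wedge's thumb tab, 25 mm behind the wedge's origin and 41 mm above its underside. Tab 38 mm long (along wedge x), 12 mm thick (along y), from 24 to 58 mm above the underside. Grasp it across its thickness to carry and to push the wedge.
- channel (a point): On the floor of the wedge channel (fixture x -35, y 31.6, z 12; axes as the fixture's): where the wedge's origin comes when it just fills the channel between bar (flat face at fixture y 20) and ramp; pushed on with about 15 N it jams within a few mm of here and stays. The channel is open above and at its wide end (-x): 50 mm back from here and 4 mm towards +y the wedge drops in freely.
- post_1: Bystander: chromed domed post, 76 mm in diameter, 59 mm tall; origin at the centre of its underside. Of it and the wedge, one stands to the left and the other to the right of the fixture.
- post_2: Bystander: chromed domed post, 76 mm in diameter, 59 mm tall, beyond the ramp block.
- disc_1: Bystander: machined disc, 66 mm in diameter, 10 mm thick, on the table on the fixture's near side.
- disc_2: Bystander: machined disc, 66 mm in diameter, 10 mm thick, on the table on the fixture's far side.
- carton: Bystander: small brown open carton, 42 x 48 x 57 mm, on the fixture's near side.
- threadlocker: Bystander: small red bottle with a nozzle, 19 x 32 x 93 mm, standing close to the wedge, on its inclined side.
Not all that is in view belongs to the job. What is shaped like the wedge but green is not meant. What is shaped like the hub but turquoise is not meant.

How it is judged:
On the way, in this order (a step that is already met when the one before it is completed fails the run):
1. the hub has dropped over the keys and sits on its seat (z of hub in the frame of fixture between 0.0125 and 0.0175 m and x of hub in the frame of fixture between 0.091 and 0.099 m and angle between hub's own z axis and vertical below 0.06 rad), for 0.2 s.
2. with the hub seated, the clamp bar is fully home over its flange (all of step 1 and x of clamp_bar in the frame of fixture above 0.0235 m), for 0.2 s.
3. with the bar home, the wedge is jammed between ramp and bar (all of step 2 and x of wedge in the frame of fixture between -0.042 and -0.02 m and y of wedge in the frame of fixture between 0.026 and 0.037 m and z of wedge in the frame of fixture below 0.0155 m and angle between the x axis of wedge and the x axis of fixture, either way round below 0.06 rad and contact force between wedge and clamp_bar above 2 N), for 0.2 s.
At the end, for the whole second after the job is handed in: Hub level on its seat over the keys (within 2.5 mm), bar within 3 mm of home, wedge standing on the plate in its channel, at most 7 mm short of and 15 mm beyond where it just fills it, and still pressing on the bar with over 2 N; hub and wedge at rest (all of step 3 and linear speed of each of wedge, hub below 0.01 m/s); the robot touches nothing.
It fails at once if a bystander (post, disc, carton or red bottle) is moved by more than 30 mm (distance of any of post_1, post_2, disc_1, disc_2, carton, threadlocker from where it was at the start of the episode above 0.03 m).
It also fails if it takes over 67 s, if anything falls off the work surface, if the arm or the gripper's body presses on something with over 40 N, if the wrist force passes 120 N, or if a joint passes its speed limit or range.

ROBOT

A 6-joint arm with a two-finger parallel gripper is mounted at the origin on a cart in front of the work surface, level with it; the furniture and walls round the work are solid. World frame = base frame: x ahead of the robot, y to its left, z up, the work surface at z = 0. Lengths are in m, angles in rad, forces in N, time in s.
With the tool pointing down it reaches from about 0.35 to 0.775 m from the base axis. Payload 5.5 kg.
Tool frame: the origin (TCP) lies midway between the tips of the shut fingers; the grasp point (between the pads) lies 19 mm behind it; z points along the fingers, y is the line along which they close (so a half turn about z gives the same grasp; the last joint's range is limited). The gripper opens to 85 mm and grips with 20 to 120 N. Pads are 22 mm wide; open, the fingers measure 114 mm over their backs; the gripper's body (76 mm by 85 mm) begins 54 mm behind the grasp point. The pads swing forward as they close: fully open they stand 13 mm farther back than shut.
Start: joints at [-1.407, 0.313, 0.046, 1.304, 0, 1.431], TCP at [0.172, -0.549, 0.209] pointing down, gripper open.
Joint ranges: [-2.76, 2.76], [-0.86, 1.69], [-1.03, 1.26], [-2.2, 2.34], [-1.47, 1.5], [-3.14, 3.14]. Speed limits (rad/s): [2.57, 2.57, 3.14, 3.14, 3.14, 3.14].

INTERFACE

Orientations are given as [roll, pitch, yaw] about the fixed x, y, z axes, in that order (R = Rz(yaw) Ry(pitch) Rx(roll)).
In Python, from workcell import env gives the robot as it stands.
- The arm moves only by the tool jog_arm, never from a script. Its argument "commands" is a list of rows, each a list of 6 numbers: the shift along the tool's x, y, z in m, then the turn, a rotation vector about the tool's x, y, z in degrees. A call has 1 to 8 rows; each row shifts and turns the commanded pose from where the row before left it, along the tool's axes as they then stand; what a row does not reach is not made up. A row lasts 1/10 s, in which the tool goes at most 50 mm and 8.59 degrees, less where a joint would pass 70% of its speed; a pose out of reach is approached as far as the arm can. A call with a gripper value outside its range is refused whole. "hand" is the closure, from 0 (fully open) to 1 (shut), set as the call begins (left out, the last holds). The fingers move at their own pace and stop on an object; the grip force is fixed at half the most. Time passes only in rows, so rows that do not move let the fingers close. It gives the time, the measured TCP pose, the force, the opening and the grip force at its end, in the units of the state.
- env.get_obs(): the state, without advancing time (a new reading comes with each control period).
- env.capture(name): name is "side" or "top"; returns a dict with "color" (400x640x3 uint8, red, green, blue), "depth" (400x640 float32, m along the optical axis (not along the pixel's ray), 0 where there is no reading), "mtx" (3x3 intrinsics, pixels), "distortion" ([k1, k2, p1, p2, k3] as OpenCV has them; the pictures are not rectified), "cam_to_world" (4x4, takes a point from camera to world coordinates). Camera axes: x right, y down, z forward; pixel columns grow to the right and rows downward; lengths in m; the calibration is good to about 2 mm. A picture is of the moment at which its call begins.
- env.sign_off(): hands the job in; it is judged then, once.
Trained networks look in a picture, given as the dict that the camera call returned (one of the last four; its "shot" number tells which), for a name from the list of things; names that differ only in an ending like _2 or _b are one class to them, and where a whole thing is asked for, a point or a joint stands for the part that bears it (a point fixed in the world has none). Each returns a list of dicts, best first, with "score" (0 to 1); they miss things now and then, are a little off and sometimes report something else, mostly with a low value. They report only what shows in the picture. A call takes as long as a camera call. They do not tell look-alikes from the thing itself.
- env.spot_in(picture, query): "location" ([column, row] in pixels, amid what is visible of it).
- env.masks_of(picture, query): "mask" (400x640 bool, what is visible of it) and "location" ([column, row] in pixels, amid what is visible of it).
- env.place_of(picture, query): "location" ([column, row] in pixels: a listed point, or the origin of a listed thing).
The state is a dict: "time": time; "joint_positions": joint angles; "joint_velocities": joint speeds; "tau": joint torques, N m; "eef_pos": TCP position; "eef_rot": TCP orientation; "wrist_force": force on the tool from outside, world axes, zero at the start; "moment": the same for the moment, N m; "opening": finger opening in m; "finger_force": force on a finger pad.
Only numpy, scipy, OpenCV 4.12 (cv2) and the standard library are available. Lean on these libraries where they do the work, as an engineer would, in place of code of your own. Each camera call takes 0.05 s, during which the arm holds its last target. There are 200 camera calls.

## Working session

There is one attempt and no reset: what is moved stays moved. The work goes in short steps, Python scripts to look and compute and a tool call to move; the robot and the scene stay as the last step left them, time stands still between calls to the robot, and variables do not carry over. Pictures are saved under pics/ and viewed, at most 10 in all, crops included, and the job is handed in when it is done.

Besides the shell and the picture viewer there is one more tool, called after ">>>" in YAML: its name, and indented under it one key for each argument. jog_arm: Moves the arm, as the interface text tells. Its arguments: {"type":"object","properties":{"commands":{"type":"array","items":{"type":"array","items":{"type":"number"}}},"hand":{"type":"number"}},"required":["commands"]}

```bash
ls; mkdir -p pics
python3 - <<'E'
from workcell import env
import cv2,numpy as np,pickle
o=env.get_obs();print({k:np.round(v,3) for k,v in o.items()})
for n in("top","side"):
    p=env.capture(n);cv2.imwrite(f"pics/{n}0.png",p["color"][:,:,::-1]);print(n,p["mtx"],p["distortion"],p["cam_to_world"])
    pickle.dump(p,open(f"{n}0.pkl","wb"))
    for q in("hub","keyway","arbor","knob","wedge","tab","channel","fixture","clamp_bar","post_1","disc_1","carton","threadlocker"):
        print(q,[(round(d["score"],2),np.round(d["location"],1).tolist()) for d in env.place_of(p,q)])
E
```

```text
pics
{'time': np.float64(0.0), 'joint_positions': array([-1.407,  0.314,  0.045,  1.304,  0.   ,  1.431]), 'joint_velocities': array([-0.   , -0.001,  0.001, -0.001, -0.001,  0.001]), 'tau': array([ 0.0000e+00, -4.8063e+01,  2.9853e+01,  2.0000e-02, -0.0000e+00,
        0.0000e+00]), 'eef_pos': array([ 0.172, -0.548,  0.208]), 'eef_rot': array([-3.14 , -0.   ,  0.304]), 'wrist_force': array([-0.452,  0.814,  0.311]), 'moment': array([-0.047, -0.048, -0.012]), 'finger_force': np.float64(0.0), 'opening': np.float64(0.085)}
top [[442.54280184   0.         321.09165315]
 [  0.         442.54280184 201.00400073]
 [  0.           0.           1.        ]] [-0.06341181  0.          0.          0.          0.        ] [[ 0.02811967 -0.99185627  0.12421927  0.39688964]
 [-0.99949099 -0.02602533  0.01845101  0.20525147]
 [-0.0150679  -0.12467488 -0.99208323  1.56790998]
 [ 0.          0.          0.          1.        ]]
hub [(0.89, [300.3, 209.0]), (0.7, [398.8, 226.5])]
keyway [(0.86, [298.0, 206.6]), (0.74, [291.0, 171.5]), (0.72, [269.8, 241.0]), (0.7, [398.5, 221.3])]
arbor []
knob [(0.83
[... 853 characters left out ...]
        1.        ]]
hub [(0.68, [301.8, 256.4]), (0.65, [337.2, 202.2]), (0.64, [303.3, 205.0])]
keyway [(0.9, [301.3, 239.3]), (0.74, [335.8, 189.5]), (0.52, [305.9, 198.4])]
arbor [(0.46, [307.7, 243.7]), (0.23, [359.4, 283.7])]
knob [(0.82, [306.7, 222.9]), (0.74, [300.1, 239.9])]
wedge [(0.51, [274.5, 198.7]), (0.4, [269.2, 164.7])]
tab [(0.64, [269.7, 184.5]), (0.53, [269.3, 163.5])]
channel [(0.94, [319.6, 236.9]), (0.63, [349.0, 272.9])]
fixture [(0.95, [311.1, 241.8])]
clamp_bar [(0.89, [310.2, 232.0]), (0.29, [301.0, 254.3])]
post_1 [(0.96, [359.7, 288.0]), (0.84, [364.6, 228.4])]
disc_1 [(0.58, [346.1, 271.1]), (0.48, [267.3, 244.6])]
carton []
threadlocker [(0.6, [298.3, 192.4])]
```

Run:
```python
import cv2
a=cv2.imread("pics/top0.png")[130:300,140:460];cv2.imwrite("pics/t1.png",cv2.resize(a,None,fx=2.5,fy=2.5,interpolation=cv2.INTER_CUBIC))
a=cv2.imread("pics/side0.png")[120:320,220:420];cv2.imwrite("pics/s1.png",cv2.resize(a,None,fx=3,fy=3,interpolation=cv2.INTER_CUBIC))
```

```text
(no output)
```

View pics/t1.png

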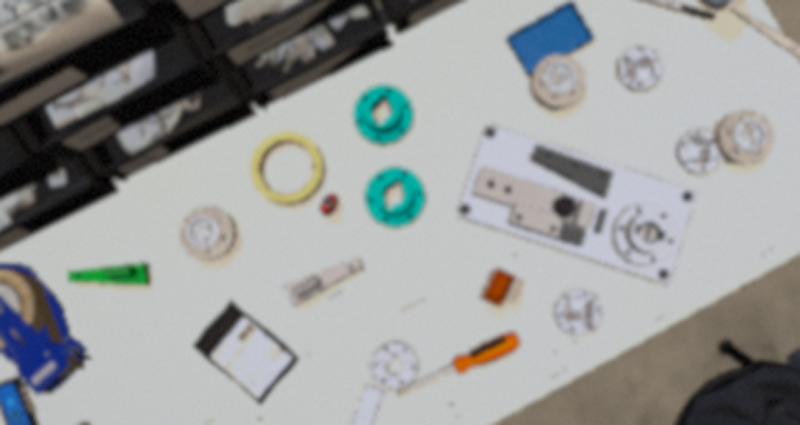

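View pics/s1.png

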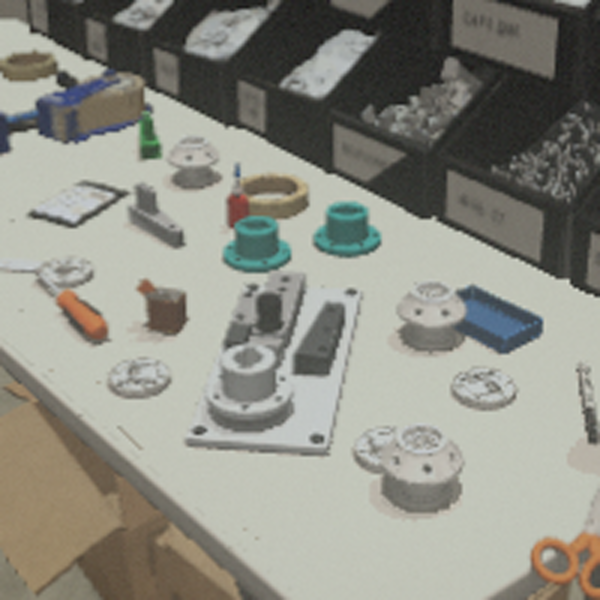

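The top crop shows the fixture with its bar tail to the left and the hub at the right. The only steel wedge is at full-image px (270,243), with its tab at the left end. The green one at (184,240) is a decoy. The hub meant is the aluminium one on the fixture at (398,223). The turquoise ones at (293,176) and (298,208) are decoys. The side crop confirms this: bottle at (299,190) beside the wedge, and hub raised.

```bash
cat > h.py <<'E'
import numpy as np,cv2,pickle
def rays(p,uv):
    n=cv2.undistortPoints(np.asarray(uv,float).reshape(-1,1,2),p["mtx"],p["distortion"]).reshape(-1,2)
    return np.c_[n,np.ones(len(n))]
def cloud(p):
    v,u=np.mgrid[:400,:640];r=rays(p,np.c_[u.ravel(),v.ravel()])*p["depth"].reshape(-1,1)
    T=p["cam_to_world"];return (r@T[:3,:3].T+T[:3,3]).reshape(400,640,3)
def atz(p,uv,z):
    T=p["cam_to_world"];d=rays(p,uv)@T[:3,:3].T;return T[:3,3]+d*((z-T[2,3])/d[:,2:])
def proj(p,X):
    Tw=np.linalg.inv(p["cam_to_world"]);return cv2.projectPoints(np.asarray(X,float).reshape(-1,3),cv2.Rodrigues(Tw[:3,:3])[0],Tw[:3,3],p["mtx"],p["distortion"])[0].reshape(-1,2)
E
python3 - <<'E'
from h import *
t=pickle.load(open("top0.pkl","rb"));s=pickle.load(open("side0.pkl","rb"))
for p,q in((t,'top'),(s,'side')):
    c=cloud(p)
    m=(c[...,2]<.02)&(p["depth"]>0)&(abs(c[...,0]-.4)<.25)&(abs(c[...,1]-.1)<.3); print(q,'table z',np.median(c[m][:,2]),c[m][:,2].std())
print('top fixture',atz(t,[371.3,216.4],0),'chan',atz(t,[366.9,203.3],.012),'knob',atz(t,[364.6,217.6],.055),'keyway',atz(t,[398.5,221.3],.072),'hub',atz(t,[398.8,226.5],.027),'tab',atz(t,[263.2,241.3],.041),'wedge',atz(t,[272.8,243.7],0))
print('side fixture',atz(s,[311.1,241.8],0),'chan',atz(s,[319.6,236.9],.012),'knob',atz(s,[306.7,222.9],.055),'keyway',atz(s,[301.3,239.3],.072),'hub',atz(s,[301.8,256.4],.027),'tab',atz(s,[269.7,184.5],.041),'wedge',atz(s,[274.5,198.7],0))
a=np.array([[490,132],[464,210],[687,196],[664,273]])/2.5+[140,130]
print('screws top',atz(t,a,.012))
b=np.array([[351,292],[316,439],[200,430]])/3+[220,120];print('screws side',atz(s,b,.012))
E
```

```text
top table z 0.0006822829086154947 0.22859961674020812
side table z -0.0008713364163254189 0.29749012817160003
top fixture [[0.54278127 0.05452444 0.        ]] chan [[0.58777315 0.07190537 0.012     ]] knob [[0.53293266 0.08270364 0.055     ]] keyway [[ 0.52183785 -0.03090233  0.072     ]] hub [[ 0.50746701 -0.0391881   0.027     ]] tab [[0.44274293 0.4294342  0.041     ]] wedge [[0.4364975  0.40099224 0.        ]]
side fixture [[0.55446586 0.06102811 0.        ]] chan [[0.58324704 0.06646998 0.012     ]] knob [[0.5455946  0.08961028 0.055     ]] keyway [[ 0.51569996 -0.03429298  0.072     ]] hub [[ 0.51286331 -0.05652122  0.027     ]] tab [[0.43911857 0.44869034 0.041     ]] wedge [[0.45297852 0.40069739 0.        ]]
screws top [[ 0.65840941  0.18294781  0.012     ]
 [ 0.54589804  0.21697491  0.012     ]
 [ 0.57405443 -0.09776143  0.012     ]
 [ 0.46458061 -0.06578475  0.012     ]]
screws side [[ 0.66218519  0.18495757  0.012     ]
 [ 0.57613251 -0.09700343  0.012     ]
 [ 0.46704009 -0.06231685  0.012     ]]
```

```bash
cat >> h.py <<'E'
def warp(p,c,yaw,z,half,n=300):
    g=np.linspace(-half,half,n);a,b=np.meshgrid(g,-g);R=np.array([[np.cos(yaw),-np.sin(yaw)],[np.sin(yaw),np.cos(yaw)]])
    X=np.c_[np.c_[a.ravel(),b.ravel()]@R.T+c,np.full(n*n,z)];uv=proj(p,X).astype(np.float32).reshape(n,n,2)
    return cv2.remap(p["color"],uv[...,0],uv[...,1],cv2.INTER_CUBIC)[:,:,::-1]
E
python3 - <<'E'
from h import *
from scipy.optimize import least_squares
t=pickle.load(open("top0.pkl","rb"));s=pickle.load(open("side0.pkl","rb"))
sc={}
for p,n,pts in((t,'t',[[336,182.8],[325.6,214],[414.8,208.4],[405.6,239.2]]),(s,'s',[[337,217.3],[325.3,266.3],[286.7,263.3]])):
    g=cv2.cvtColor(p["color"],cv2.COLOR_RGB2GRAY).astype(float)
    L=[]
    for u,v in pts:
        for _ in range(3):
            U,V=int(round(u)),int(round(v));w=g[V-4:V+5,U-4:U+5];k=np.clip(np.median(w)-15-w,0,None)
            vv,uu=np.mgrid[V-4:V+5,U-4:U+5];u,v=(k*uu).sum()/k.sum(),(k*vv).sum()/k.sum()
        L.append((u,v))
    sc[n]=atz(p,L,.012)[:,:2];print(n,np.round(L,1).tolist(),np.round(sc[n],4).tolist())
def loc(i,d,e): # screw order
    return np.array([[-d[0],e],[-d[0],-e],[d[0],e],[d[0],-e]])[i]+[-.0075,.015]
def fun(q,n,idx):
    R=np.array([[np.cos(q[2]),-np.sin(q[2])],[np.sin(q[2]),np.cos(q[2])]])
    m=np.array([[-q[3],q[4]],[-q[3],-q[4]],[q[3],q[4]],[q[3],-q[4]]])[idx]+[-.0075,.015]
    return (m@R.T+q[:2]-sc[n]).ravel()
f=lambda q:np.r_[fun(q,'t',[0,1,2,3]),fun(q,'s',[0,2,3])]
r=least_squares(f,[.55,.05,np.radians(-106.4),.145,.058]);print('fixture',r.x,np.degrees(r.x[2]),np.round(r.fun*1e3,1))
for n,i in(('t',[0,1,2,3]),('s',[0,2,3])):
    r2=least_squares(lambda q:fun(np.r_[q,r.x[3:]],n,i),r.x[:3]);print(n,r2.x,np.degrees(r2.x[2]))
x,y,a=r.x[:3];hub=np.array([x,y])+.095*np.array([np.cos(a),np.sin(a)]);print('hub',hub)
print('knob',np.array([x,y])-.0435*np.array([np.cos(a),np.sin(a)]))
A=[warp(t,hub,a,.072,.05),warp(s,hub,a,.072,.05)]
B=[warp(t,[.44,.41],0,.024,.1),warp(s,[.44,.41],0,.024,.1)]
cv2.imwrite("pics/w.png",np.vstack([np.hstack(A),np.hstack(B)]))
E
```

```text
t [[335.5, 182.4], [325.3, 213.4], [414.5, 208.1], [404.9, 239.3]] [[0.6598, 0.1848], [0.548, 0.2181], [0.5752, -0.0969], [0.4642, -0.0634]]
s [[335.1, 219.9], [325.0, 267.9], [286.0, 265.4]] [[0.6525, 0.168], [0.5741, -0.1043], [0.4644, -0.0724]]
fixture [ 0.54416926  0.05285336 -1.86104716  0.14592961  0.05751612] -106.63014777725647 [-2.2 -5.7 -0.7 -6.1 -1.1 -3.7 -0.3 -4.2  5.1 11.1 -0.1  3.8 -0.6  4.7]
t [ 0.54526397  0.05776589 -1.86157451] -106.66036288093999
s [ 0.54242446  0.0461933  -1.85528515] -106.30000879629016
hub [ 0.51698097 -0.038173  ]
knob [0.55661864 0.09453384]
```

View pics/w.png

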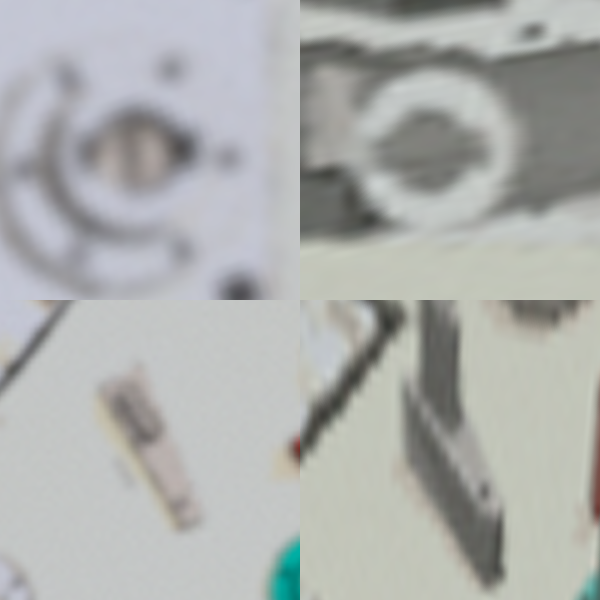

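Both keyways lie nearly along fixture x (notches at (85,152)/(185,148) in the top view), so the hub needs about a 90° turn. The wedge's thin end points to −y, at about −64° yaw. Next I refine the wedge and hub.

Run:
```python
from h import *
t=pickle.load(open("top0.pkl","rb"));s=pickle.load(open("side0.pkl","rb"))
f=np.array([.5463,.0582]);a=np.radians(-106.75)
hub=f+.095*np.array([np.cos(a),np.sin(a)]);print('hub pred',hub)
for n,p in(('top',t),('side',s)):
    c=cloud(p);P=c[p["depth"]>0]
    near=P[np.hypot(P[:,0]-.44,P[:,1]-.41)<.085]
    B=near[(near[:,2]>.012)];T=near[near[:,2]>.042]
    e=np.linalg.svd(B[:,:2]-B[:,:2].mean(0))[2][0];r=cv2.minAreaRect((B[:,:2]*1e3).astype(np.float32))
    print(n,'body',len(B),B[:,:2].mean(0),np.degrees(np.arctan2(e[1],e[0])),r,'tab',len(T),T.mean(0),'rect',cv2.minAreaRect((T[:,:2]*1e3).astype(np.float32)))
    H=P[(np.hypot(P[:,0]-hub[0],P[:,1]-hub[1])<.05)&(P[:,2]>.064)&(P[:,2]<.08)];print('boss',len(H),H.mean(0),cv2.minEnclosingCircle((H[:,:2]*1e3).astype(np.float32)))
    K=P[(np.hypot(*(P[:,:2]-(f-.0435*np.array([np.cos(a),np.sin(a)]))).T)<.03)&(P[:,2]>.06)&(P[:,2]<.08)];print('knob',len(K),K.mean(0))
```

```text
hub pred [ 0.51892135 -0.03276928]
top body 217 [0.44279768 0.41459436] 117.08263494515775 ((442.4642639160156, 408.9156188964844), (31.34249496459961, 112.13736724853516), 22.629226684570312) tab 42 [0.43317343 0.43032926 0.05574179] rect ((433.4153137207031, 430.9674987792969), (12.56869125366211, 36.896942138671875), 30.624792098999023)
boss 133 [ 0.51847017 -0.03192438  0.07193529] ((518.7684936523438, -32.882774353027344), 27.743209838867188)
knob 41 [0.55348335 0.08131416 0.07258955]
side body 171 [0.439437   0.40850642] -58.19296356383249 ((445.15325927734375, 408.7850036621094), (28.64396095275879, 119.48504638671875), 30.401803970336914) tab 41 [0.43243144 0.42441351 0.05387443] rect ((432.21575927734375, 426.68292236328125), (12.87686538696289, 37.325111389160156), 32.688697814941406)
boss 164 [ 0.51721742 -0.04068725  0.07180854] ((515.4530639648438, -37.160362243652344), 29.411361694335938)
knob 30 [0.55235729 0.07977699 0.07247098]
```

>>> jog_arm:
  commands:
    - [0.037,-0.03,0,0,0,0]
    - [0.037,-0.03,0,0,0,0]
    - [0.037,-0.03,0,0,0,0]
    - [0.037,-0.03,0,0,0,0]
    - [0.037,-0.03,0,0,0,0]
    - [0.037,-0.03,0,0,0,0]
    - [0.037,-0.03,0,0,0,0]
    - [0.037,-0.03,0,0,0,0]
  hand: 0

```text
time: 2.2
eef_pos: [0.3834, -0.2295, 0.209]
eef_rot: [3.141, -0.001, 0.303]
wrist_force: [0.3, -0.8, 0.1]
opening: 0.0852
finger_force: 0.0
```

```bash
cat > go.py <<'E'
import sys,numpy as np
from workcell import env
from scipy.spatial.transform import Rotation as Rn
# target x y z yaw(deg)|fx: prints shift in current tool frame and tool-z turn
o=env.get_obs();R=Rn.from_euler('xyz',o["eef_rot"]);T=np.array(list(map(float,sys.argv[1:4])))
d=R.inv().apply(T-o["eef_pos"]);D=Rn.from_euler('xyz',[np.pi,0,np.radians(float(sys.argv[4]))])
rv=np.degrees((R.inv()*D).as_rotvec())
print('t',round(float(o["time"]),2),'pos',np.round(o["eef_pos"],4),'rpy',np.round(np.degrees(o["eef_rot"]),1),'shift',np.round(d,4),'rotvec',np.round(rv,2),'F',np.round(o["wrist_force"],1),'open',round(float(o["opening"]),4),'q',np.round(o["joint_positions"],2))
E
python3 go.py .5185 -.033 .11 40
```

```text
t 2.2 pos [ 0.3834 -0.2295  0.209 ] rpy [179.9  -0.   17.4] shift [ 0.1876 -0.1473  0.099 ] rotvec [ 6.000e-02 -2.000e-02 -2.261e+01] F [ 0.3 -0.8  0.1] open 0.0852 q [-0.72  0.06 -0.26  1.24 -0.    2.12]
```

>>> jog_arm:
  commands:
    - [0.0375,-0.0295,0,0,0,0]
    - [0.0375,-0.0295,0,0,0,0]
    - [0.0375,-0.0295,0,0,0,0]
    - [0.0375,-0.0295,0,0,0,0]
    - [0.0375,-0.0295,0,0,0,0]
    - [0,0,0.03,0,0,-7.5]
    - [0,0,0.03,0,0,-7.5]
    - [0,0,0.03,0,0,-7.5]

```text
time: 3.0
eef_pos: [0.5179, -0.0335, 0.1179]
eef_rot: [3.141, -0.001, 0.704]
wrist_force: [0.4, -0.1, -0.5]
opening: 0.0857
finger_force: 0.0
```

```bash
python3 go.py .5185 -.033 .048 40
```

```text
t 3.0 pos [ 0.5179 -0.0335  0.1179] rpy [179.9  -0.   40.3] shift [ 0.0007 -0.0001  0.0699] rotvec [ 0.05 -0.03  0.31] F [ 0.4 -0.1 -0.5] open 0.0857 q [-0.22  0.25 -0.27  1.05 -0.    2.22]
```

>>> jog_arm:
  commands:
    - [0.001,0,0.035,0,0,0]
    - [0,0,0.038,0,0,0]
    - [0,0,0,0,0,0]

```text
time: 3.3
eef_pos: [0.5138, -0.0327, 0.0412]
eef_rot: [-3.134, 0.006, 0.697]
wrist_force: [-1.6, 0.6, 0.5]
opening: 0.0853
finger_force: 0.0
```

>>> jog_arm:
  commands:
    - [0,0,0,0,0,0]
    - [0,0,0,0,0,0]
    - [0,0,0,0,0,0]
    - [0,0,0,0,0,0]
    - [0,0,0,0,0,0]
  hand: 1

```text
time: 3.8
eef_pos: [0.5183, -0.0312, 0.0494]
eef_rot: [-3.14, -0.005, 0.698]
wrist_force: [-2.4, 4.6, 14.2]
opening: 0.0123
finger_force: 6.9
```

Run:
```python
from h import *
from workcell import env
t=env.capture("top");s=env.capture("side")
A=cv2.resize(t["color"][170:270,330:450],None,fx=3.3,fy=3.3,interpolation=2);B=cv2.resize(s["color"][170:290,250:390],None,fx=2.75,fy=2.75,interpolation=2)
cv2.imwrite("pics/g1.png",np.hstack([A[:330],B[:330]])[:,:,::-1])
o=env.get_obs();print(o["opening"],o["eef_pos"],o["wrist_force"],o["finger_force"])
```

```text
0.00012512395616691958 [ 0.51968616 -0.03337711  0.04839465] [ 0.33702511 -0.35302969 -0.22544893] 0.0
```

View pics/g1.png

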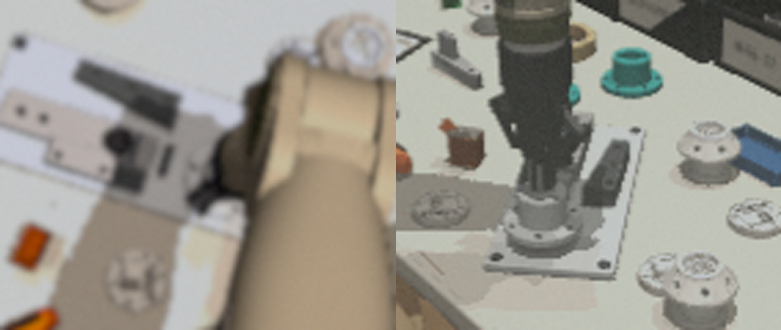

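Run:
```python
from h import *
from workcell import env
s=env.capture("side");pickle.dump(s,open("s2.pkl","wb"))
print('proj tcp',proj(s,[[.5197,-.0334,.0484],[.5185,-.033,.072],[.5185,-.033,.060]]))
c=cloud(s);P=c[s["depth"]>0]
N=P[np.hypot(P[:,0]-.5185,P[:,1]+.033)<.05]
for z in np.arange(.02,.12,.004):
    M=N[abs(N[:,2]-z)<.002]
    if len(M):print(round(z,3),len(M),M[:,:2].min(0).round(3),M[:,:2].max(0).round(3))
cv2.imwrite("pics/g2.png",cv2.resize(s["color"][195:285,270:370],None,fx=6,fy=6,interpolation=2)[:,:,::-1])
```

```text
proj tcp [[302.95464953 245.80516884]
 [302.20166906 238.97986446]
 [302.37302138 242.4487853 ]]
0.02 7 [ 0.487 -0.07 ] [ 0.546 -0.048]
0.032 30 [ 0.476 -0.08 ] [ 0.559 -0.046]
0.036 56 [ 0.477 -0.081] [ 0.56  -0.011]
0.04 157 [ 0.477 -0.081] [ 0.561 -0.005]
0.044 19 [ 0.492 -0.065] [ 0.541 -0.041]
0.048 25 [ 0.497 -0.065] [ 0.542 -0.046]
0.052 17 [ 0.492 -0.064] [ 0.542 -0.01 ]
0.056 30 [ 0.495 -0.065] [ 0.542 -0.014]
0.06 28 [ 0.492 -0.065] [ 0.542 -0.015]
0.064 23 [ 0.493 -0.066] [ 0.542 -0.023]
0.068 28 [ 0.493 -0.063] [ 0.543 -0.022]
0.072 52 [ 0.493 -0.065] [ 0.544 -0.015]
0.076 44 [ 0.493 -0.064] [ 0.544 -0.017]
0.08 9 [ 0.507 -0.044] [ 0.526 -0.03 ]
0.084 12 [ 0.507 -0.047] [ 0.532 -0.03 ]
0.088 8 [ 0.507 -0.047] [ 0.53  -0.028]
0.092 10 [ 0.509 -0.048] [ 0.533 -0.039]
0.096 15 [ 0.507 -0.048] [ 0.533 -0.035]
0.1 10 [ 0.507 -0.047] [ 0.533 -0.036]
0.104 14 [ 0.507 -0.048] [ 0.533 -0.038]
0.108 12 [ 0.505 -0.051] [ 0.527 -0.029]
0.112 5 [ 0.505 -0.046] [ 0.518 -0.032]
0.116 10 [ 0.495 -0.052] [ 0.524 -0.017]
```

View pics/g2.png

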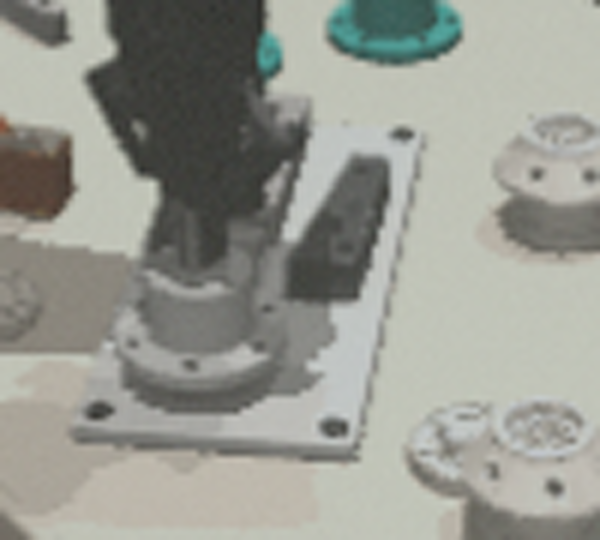

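>>> jog_arm:
  commands:
    - [0,0,-0.01,0,0,0]
    - [0,0,-0.015,0,0,0]
    - [0,0,-0.02,0,0,0]
    - [0,0,-0.02,0,0,0]

```text
time: 4.35
eef_pos: [0.5182, -0.034, 0.112]
eef_rot: [3.141, 0.0, 0.696]
wrist_force: [0.6, -0.6, -0.4]
opening: -0.0
finger_force: 0.0
```

Run:
```python
from h import *
from workcell import env
s0=pickle.load(open("side0.pkl","rb"))
s=env.capture("side")
for p in(s0,s):
    c=cloud(p);P=c[p["depth"]>0]
    r=np.hypot(P[:,0]-.5185,P[:,1]+.034);N=P[r<.05]
    fl=N[(N[:,2]>.02)&(N[:,2]<.045)];h=np.histogram(N[:,2],bins=np.arange(.01,.13,.004))[0]
    print(h, 'flange x',N[(N[:,2]<.045)&(N[:,2]>.03)][:,0].min(),N[(N[:,2]<.045)&(N[:,2]>.03)][:,0].max())
A=[cv2.resize(p["color"][195:285,270:370],None,fx=4,fy=4,interpolation=2) for p in(s0,s)]
cv2.imwrite("pics/g3.png",np.hstack(A)[:,:,::-1])
o=env.get_obs();print(o["opening"],o["eef_pos"],o["wrist_force"],o["finger_force"])
```

```text
[ 88 118   9   0   4  27  64 148  16  23  27  32  18  41  28  73  48   0
   0   0   0   0   0   0   0   0   0   0   0] flange x 0.4747226679807257 0.5600789937888917
[ 82 114  11   0   2  29  61 149  25  22  21  30  31  27  34  66  50   0
   0   0   0   0   0   0   0   0   0   0   0] flange x 0.47644293283316763 0.5609714386566268
-0.00011973139102527047 [ 0.520349   -0.03436971  0.11543694] [ 0.84057345 -0.17952962  1.66288088] 0.0
```

View pics/g3.png

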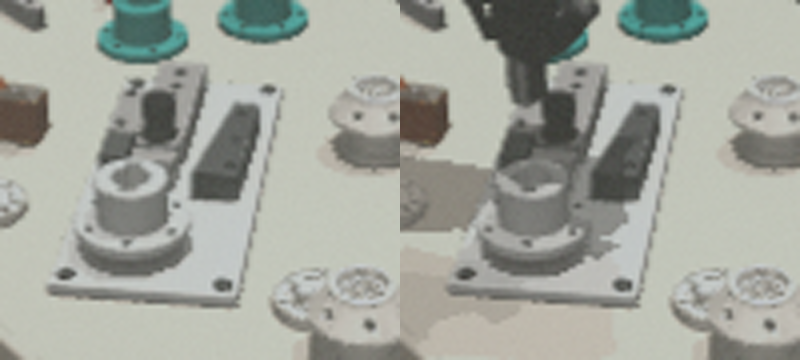

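Run:
```python
from h import *
from workcell import env
s=env.capture("side");o=env.get_obs();print(o["eef_pos"],np.degrees(o["eef_rot"]))
print(proj(s,[o["eef_pos"]]))
c=cloud(s);P=c[s["depth"]>0];r=np.hypot(P[:,0]-.52,P[:,1]+.034)
for z in np.arange(.08,.2,.005):
    M=P[(r<.07)&(abs(P[:,2]-z)<.0025)]
    if len(M):print(round(z,3),len(M),M[:,:2].min(0).round(3),M[:,:2].max(0).round(3))
```

```text
[ 0.52062741 -0.03443617  0.11412359] [179.72075898  -0.19581211  39.89087621]
[[302.37418252 226.72895429]]
0.14 3 [ 0.517 -0.043] [ 0.526 -0.038]
0.145 9 [ 0.509 -0.043] [ 0.529 -0.035]
0.15 11 [ 0.507 -0.051] [ 0.532 -0.027]
0.155 20 [ 0.508 -0.048] [ 0.532 -0.029]
0.16 15 [ 0.507 -0.046] [ 0.532 -0.028]
0.165 15 [ 0.508 -0.047] [ 0.533 -0.031]
0.17 10 [ 0.508 -0.05 ] [ 0.533 -0.032]
0.175 18 [ 0.508 -0.053] [ 0.532 -0.036]
0.18 10 [ 0.503 -0.051] [ 0.527 -0.032]
0.185 19 [ 0.496 -0.059] [ 0.546 -0.02 ]
0.19 32 [ 0.49  -0.065] [ 0.546 -0.017]
0.195 41 [ 0.488 -0.068] [ 0.551 -0.011]
```

The shut fingertips sit about 25 mm higher than the reported TCP, so I correct for that. The hub is untouched.

>>> jog_arm:
  commands:
    - [0,0,0,0,0,0]
    - [0,0,0,0,0,0]
    - [0,0,0,0,0,0]
    - [0,0,0.03,0,0,0]
    - [0,0,0.03,0,0,0]
    - [0,0,0.032,0,0,0]
    - [0,0,0,0,0,0]
  hand: 0

```text
time: 5.15
eef_pos: [0.5137, -0.0328, 0.0142]
eef_rot: [-3.134, 0.006, 0.696]
wrist_force: [-0.4, 0.5, 0.2]
opening: 0.0856
finger_force: 0.0
```

>>> jog_arm:
  commands:
    - [0,0,0,0,0,0]
    - [0,0,0,0,0,0]
    - [0,0,0,0,0,0]
    - [0,0,0,0,0,0]
    - [0,0,0,0,0,0]
  hand: 1

```text
time: 5.65
eef_pos: [0.5198, -0.0341, 0.0207]
eef_rot: [3.139, -0.002, 0.697]
wrist_force: [-1.1, 0.4, 7.1]
opening: 0.0525
finger_force: 62.8
```

>>> jog_arm:
  commands:
    - [0,0,0,0,0,-8]
    - [0,0,0,0,0,-8]
    - [0,0,0,0,0,-8]
    - [0,0,0,0,0,-8]
    - [0,0,0,0,0,-8]
    - [0,0,0,0,0,-8]
    - [0,0,0,0,0,-8]
    - [0,0,0,0,0,-8]

```text
time: 6.45
eef_pos: [0.5186, -0.0331, 0.0206]
eef_rot: [3.14, -0.0, 1.82]
wrist_force: [-4.1, 3.1, 10.4]
opening: 0.0527
finger_force: 63.4
```

>>> jog_arm:
  commands:
    - [0,0,0,0,0,-8]
    - [0,0,0,0,0,-8]
    - [0,0,0,0,0,-8]
    - [0,0,0,0,0,0]

```text
time: 6.85
eef_pos: [0.5177, -0.0336, 0.0191]
eef_rot: [-3.141, -0.0, 2.233]
wrist_force: [-0.9, -0.3, -2.7]
opening: 0.0523
finger_force: 63.3
```

>>> jog_arm:
  commands:
    - [0,0,0,0,0,0]
    - [0,0,0,0,0,0]
    - [0,0,0,0,0,0]
    - [0,0,0,0,0,0]
  hand: 0

```text
time: 7.25
eef_pos: [0.5186, -0.0338, 0.0189]
eef_rot: [3.141, 0.001, 2.231]
wrist_force: [-0.2, -0.1, 0.1]
opening: 0.0854
finger_force: 0.0
```

```bash
cat > hubz.py <<'E'
from h import *
from workcell import env
s=env.capture("side");c=cloud(s);P=c[s["depth"]>0];r=np.hypot(P[:,0]-.5185,P[:,1]+.034);N=P[r<.05]
h,b=np.histogram(N[:,2],bins=np.arange(.016,.06,.002));print(dict(zip(b.round(3).tolist(),h.tolist())))
cv2.imwrite("pics/hz.png",cv2.resize(s["color"][195:285,270:370],None,fx=5,fy=5,interpolation=2)[:,:,::-1])
E
python3 hubz.py; python3 go.py .5185 -.033 .021 128
```

```text
{0.016: 7, 0.018: 12, 0.02: 13, 0.022: 21, 0.024: 48, 0.026: 98, 0.028: 36, 0.03: 14, 0.032: 7, 0.034: 13, 0.036: 12, 0.038: 14, 0.04: 6, 0.042: 9, 0.044: 5, 0.046: 15, 0.048: 8, 0.05: 10, 0.052: 13, 0.054: 22, 0.056: 27}
t 7.3 pos [ 0.5185 -0.0338  0.0188] rpy [180.    0.  127.9] shift [ 0.0007  0.0005 -0.0022] rotvec [ 0.02  0.03 -0.13] F [0.3 1.  0. ] open 0.085 q [-0.22  0.35 -0.4   0.82 -0.    0.69]
```

>>> jog_arm:
  commands:
    - [0,0,-0.03,0,0,0]
    - [0,0,-0.035,0,0,0]
    - [0,0,-0.035,0,0,-7]
    - [0,0,0,0,0,-7]
    - [0,0,0,0,0,-7]
    - [0,0,0,0,0,-7]
    - [0,0,0,0,0,-7]
    - [0,0,0,0,0,0]

```text
time: 8.1
eef_pos: [0.5183, -0.0337, 0.1187]
eef_rot: [-3.141, 0.0, 2.843]
wrist_force: [0.2, 0.6, 0.7]
opening: 0.0855
finger_force: 0.0
```

```bash
python3 hubz.py; python3 go.py .5642 .1176 .120 163.25
```

```text
{0.016: 10, 0.018: 10, 0.02: 18, 0.022: 18, 0.024: 52, 0.026: 86, 0.028: 51, 0.03: 14, 0.032: 10, 0.034: 12, 0.036: 12, 0.038: 10, 0.04: 7, 0.042: 11, 0.044: 12, 0.046: 13, 0.048: 9, 0.05: 11, 0.052: 9, 0.054: 22, 0.056: 27}
t 8.15 pos [ 0.5182 -0.0337  0.1187] rpy [-180.     0.   162.7] shift [ 0.001   0.1581 -0.0013] rotvec [-0.01  0.01 -0.51] F [ 0.1 -0.2  0.4] open 0.0853 q [-0.22  0.25 -0.26  1.06 -0.    0.08]
```

View pics/hz.png

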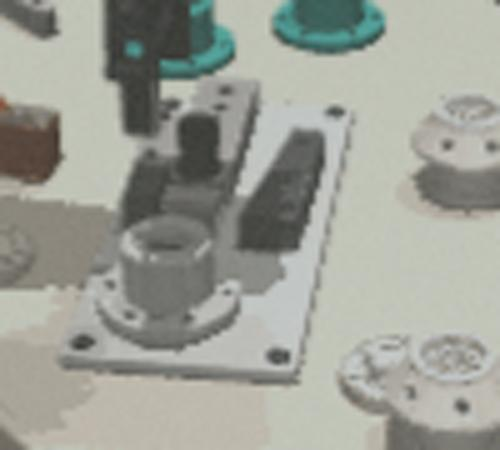

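The hub is seated: the flange has dropped 12 mm and is level. Next I go behind the knob with the fingers shut.

>>> jog_arm:
  commands:
    - [0,0.04,0,0,0,-0.5]
    - [0,0.04,0,0,0,0]
    - [0,0.04,0,0,0,0]
    - [0,0.038,0,0,0,0]
    - [0,0,0.03,0,0,0]
    - [0,0,0.03,0,0,0]
    - [0,0,0.033,0,0,0]
    - [0,0,0,0,0,0]
  hand: 1

```text
time: 8.95
eef_pos: [0.5596, 0.1175, 0.0212]
eef_rot: [-3.138, -0.008, 2.85]
wrist_force: [-0.5, -0.2, -0.1]
opening: -0.0003
finger_force: 0.0
```

```bash
python3 go.py .5444 .0516 .022 163.25
```

```text
t 8.95 pos [0.5596 0.1175 0.0212] rpy [-179.8   -0.5  163.3] shift [-0.0044 -0.0675 -0.0006] rotvec [-0.18 -0.47  0.02] F [-0.5 -0.2 -0.1] open -0.0003 q [ 0.07  0.44 -0.25  0.89 -0.    0.36]
```

>>> jog_arm:
  commands:
    - [0,-0.01,0,0,0,0]
    - [0,-0.01,0,0,0,0]
    - [0,-0.01,0,0,0,0]
    - [0,-0.01,0,0,0,0]
    - [0,-0.008,0,0,0,0]
    - [0,-0.005,0,0,0,0]
    - [0,0,0,0,0,0]

```text
time: 9.65
eef_pos: [0.5486, 0.0656, 0.0261]
eef_rot: [-3.141, 0.001, 2.85]
wrist_force: [-0.5, -0.0, -0.7]
opening: -0.0001
finger_force: 0.0
```

>>> jog_arm:
  commands:
    - [0,-0.003,0,0,0,0]
    - [0,-0.003,0,0,0,0]
    - [0,0,0,0,0,0]

```text
time: 9.95
eef_pos: [0.5468, 0.0608, 0.0256]
eef_rot: [-3.141, 0.0, 2.852]
wrist_force: [0.2, 0.2, -0.5]
opening: -0.0003
finger_force: 0.3
```

>>> jog_arm:
  commands:
    - [0,-0.003,0,0,0,0]
    - [0,-0.003,0,0,0,0]
    - [0,0,0,0,0,0]

```text
time: 10.25
eef_pos: [0.5456, 0.0568, 0.0257]
eef_rot: [3.138, 0.0, 2.853]
wrist_force: [1.4, 6.7, -0.3]
opening: -0.0
finger_force: 3.7
```

```bash
python3 hubz.py;  cat > barx.py <<'E'
from h import *
from workcell import env
s=env.capture("side")
c=cloud(s);P=c[s["depth"]>0];f=np.array([.5463,.0582]);a=np.radians(-106.75);R=np.array([[np.cos(a),-np.sin(a)],[np.sin(a),np.cos(a)]])
Q=np.c_[(P[:,:2]-f)@R,P[:,2]]
M=Q[(abs(Q[:,1])<.03)&(Q[:,0]>-.1)&(Q[:,0]<.06)&(Q[:,2]>.045)&(Q[:,2]<.15)]
for z in np.arange(.05,.13,.006):
    m=M[abs(M[:,2]-z)<.003]
    if len(m):print(round(z,3),len(m),m[:,:2].min(0).round(3),m[:,:2].max(0).round(3))
E
python3 barx.py
```

```text
{0.016: 11, 0.018: 8, 0.02: 16, 0.022: 15, 0.024: 36, 0.026: 107, 0.028: 49, 0.03: 15, 0.032: 8, 0.034: 8, 0.036: 11, 0.038: 14, 0.04: 11, 0.042: 6, 0.044: 11, 0.046: 13, 0.048: 9, 0.05: 10, 0.052: 9, 0.054: 21, 0.056: 32}
0.05 19 [-0.027 -0.028] [0.044 0.011]
0.056 14 [ 0.005 -0.01 ] [0.045 0.012]
0.062 15 [ 0.003 -0.013] [0.045 0.012]
0.068 19 [ 0.005 -0.013] [0.042 0.013]
0.074 50 [ 0.004 -0.013] [0.045 0.012]
0.08 13 [ 0.003 -0.011] [0.021 0.011]
0.086 8 [-0.    -0.006] [0.018 0.01 ]
0.092 2 [0.007 0.012] [0.008 0.012]
0.098 7 [-0.019  0.01 ] [0.031 0.014]
0.104 19 [-0.021 -0.011] [0.039 0.014]
0.11 5 [ 0.014 -0.009] [0.042 0.012]
0.116 19 [-0.007 -0.012] [0.048 0.017]
0.122 17 [-0.004 -0.007] [0.052 0.017]
0.128 21 [-0.006 -0.016] [0.058 0.017]
```

View pics/hz.png

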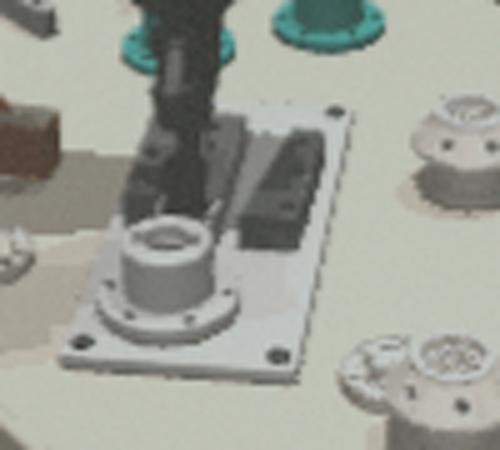

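The side view shows the tongue reaching over the flange. I press on to confirm the bar is against its stop.

>>> jog_arm:
  commands:
    - [0,-0.002,0,0,0,0]
    - [0,-0.002,0,0,0,0]
    - [0,0,0,0,0,0]

```text
time: 10.65
eef_pos: [0.5456, 0.0567, 0.0258]
eef_rot: [3.13, 0.0, 2.855]
wrist_force: [5.3, 19.7, -2.2]
opening: -0.0002
finger_force: 10.0
```

>>> jog_arm:
  commands:
    - [0,0.01,0,0,0,0]
    - [0,0.02,0,0,0,0]
    - [0,0,-0.04,0,0,0]
    - [0,0,-0.04,0,0,0]
    - [0,0,0,0,0,0]

```text
time: 11.15
eef_pos: [0.556, 0.08, 0.1109]
eef_rot: [3.141, 0.008, 2.852]
wrist_force: [0.8, -0.3, 0.3]
opening: -0.0001
finger_force: 0.0
```

```bash
python3 barx.py|head -5; python3 go.py .433 .4295 .12 121.5
```

```text
0.05 24 [-0.081 -0.028] [0.041 0.012]
0.056 7 [ 0.029 -0.006] [0.041 0.011]
0.062 12 [ 0.032 -0.013] [0.042 0.012]
0.068 16 [ 0.033 -0.013] [0.045 0.012]
0.074 41 [ 0.013 -0.014] [0.043 0.012]
t 11.2 pos [0.5546 0.0799 0.1084] rpy [180.    0.3 163.4] shift [ 0.2164  0.3003 -0.0127] rotvec [ 0.13  0.29 41.9 ] F [-0.2  0.2 -0.5] open 0.0004 q [ 0.    0.33 -0.18  1.05 -0.    0.29]
```

>>> jog_arm:
  commands:
    - [0.027,0.0375,-0.002,0,0,0]
    - [0.027,0.0375,-0.002,0,0,0]
    - [0.027,0.0375,-0.002,0,0,0]
    - [0.027,0.0375,-0.002,0,0,0]
    - [0.027,0.0375,0,0,0,0]
    - [0.027,0.0375,0,0,0,0]
    - [0.027,0.0375,0,0,0,0]
    - [0.027,0.0375,0,0,0,0]
  hand: 0

```text
time: 12.0
eef_pos: [0.4297, 0.43, 0.112]
eef_rot: [-3.139, -0.001, 2.852]
wrist_force: [0.1, -0.0, 0.1]
opening: 0.0856
finger_force: 0.0
```

>>> jog_arm:
  commands:
    - [0,0,0,0,0,8.4]
    - [0,0,0,0,0,8.4]
    - [0,0,0,0,0,8.4]
    - [0,0,0,0,0,8.4]
    - [0,0,0,0,0,8.4]
    - [0,0,0,0,0,0]
    - [0,0,0,0,0,0]

```text
time: 12.7
eef_pos: [0.4308, 0.4287, 0.1125]
eef_rot: [-3.139, 0.001, 2.122]
wrist_force: [1.3, 0.3, -0.3]
opening: 0.0855
finger_force: 0.0
```

```bash
python3 go.py .433 .4290 .009 121.5
```

```text
t 12.7 pos [0.4308 0.4287 0.1125] rpy [-179.9    0.   121.6] shift [-0.0008  0.0023  0.1034] rotvec [-0.12  0.05  0.09] F [ 1.3  0.3 -0.3] open 0.0855 q [ 0.65  0.42 -0.04  1.12 -0.    1.67]
```

>>> jog_arm:
  commands:
    - [0,0.002,0.035,0,0,0]
    - [0,0,0.035,0,0,0]
    - [0,0,0.033,0,0,0]
    - [0,0,0,0,0,0]
    - [0,0,0,0,0,0]

```text
time: 13.2
eef_pos: [0.4324, 0.4299, 0.0104]
eef_rot: [-3.14, 0.0, 2.12]
wrist_force: [0.7, 0.3, 0.4]
opening: 0.0855
finger_force: 0.0
```

>>> jog_arm:
  commands:
    - [0,0,0,0,0,0]
    - [0,0,0,0,0,0]
    - [0,0,0,0,0,0]
    - [0,0,0,0,0,0]
    - [0,0,0,0,0,0]
    - [0,0,0,0,0,0]
    - [0,0,0,0,0,0]
  hand: 1

```text
time: 13.9
eef_pos: [0.4332, 0.4308, 0.0113]
eef_rot: [3.141, -0.0, 2.119]
wrist_force: [-0.9, -1.2, 4.8]
opening: 0.0106
finger_force: 59.6
```

>>> jog_arm:
  commands:
    - [0,0,-0.02,0,0,0]
    - [0,0,-0.03,0,0,0]
    - [0,0,-0.03,0,0,0]
    - [0,0,0,0,0,0]
    - [0,0,0,0,0,0]

```text
time: 14.4
eef_pos: [0.4329, 0.4305, 0.0901]
eef_rot: [-3.142, 0.0, 2.119]
wrist_force: [0.4, -0.6, -4.7]
opening: 0.0108
finger_force: 59.0
```

```bash
python3 - <<'E'
from h import *
from workcell import env
s=env.capture("side");t=env.capture("top");o=env.get_obs();pickle.dump((s,t,o),open("w.pkl","wb"))
e=o["eef_pos"];print(e,np.degrees(o["eef_rot"]))
for p in(s,t):
    c=cloud(p);P=c[p["depth"]>0];N=P[(np.hypot(P[:,0]-e[0],P[:,1]-e[1])<.11)&(P[:,2]>.05)&(P[:,2]<e[2]+.02)]
    if len(N)>5:
        print(len(N),N.min(0),N.max(0),cv2.minAreaRect((N[:,:2]*1e3).astype(np.float32)))
        h,b=np.histogram(N[:,2],bins=np.arange(.04,.15,.005));print(dict(zip(b.round(3).tolist(),h.tolist())))
u=proj(s,[e])[0].astype(int);A=cv2.resize(s["color"][u[1]-70:u[1]+50,u[0]-70:u[0]+70],None,fx=4,fy=4,interpolation=2);cv2.imwrite("pics/w2.png",A[:,:,::-1])
E
python3 go.py .433 .43 .09 73.25
```

```text
[0.43169559 0.42953133 0.08846827] [-1.79791674e+02  2.53325793e-02  1.21402263e+02]
149 [0.40837736 0.35240349 0.08035386] [0.47547806 0.45076016 0.10846138] ((445.8322448730469, 406.78521728515625), (26.989063262939453, 113.00730895996094), 31.30669403076172)
{0.04: 0, 0.045: 0, 0.05: 0, 0.055: 0, 0.06: 0, 0.065: 0, 0.07: 0, 0.075: 0, 0.08: 15, 0.085: 20, 0.09: 23, 0.095: 24, 0.1: 27, 0.105: 40, 0.11: 0, 0.115: 0, 0.12: 0, 0.125: 0, 0.13: 0, 0.135: 0, 0.14: 0}
116 [0.42945411 0.35794471 0.07844561] [0.47347123 0.41543014 0.1082554 ] ((456.5892028808594, 390.86614990234375), (23.490869522094727, 67.2314224243164), 31.324113845825195)
{0.04: 0, 0.045: 0, 0.05: 0, 0.055: 0, 0.06: 0, 0.065: 0, 0.07: 0, 0.075: 1, 0.08: 4, 0.085: 3, 0.09: 4, 0.095: 27, 0.1: 54, 0.105: 23, 0.11: 0, 0.115: 0, 0.12: 0, 0.125: 0, 0.13: 0, 0.135: 0, 0.14: 0}
t 14.5 pos [0.4317 0.4295 0.0885] rpy [-179.8    0.   121.4] shift [-0.0003  0.0014 -0.0015] rotvec [-0.19  0.11 48.15] F [-0.5 -0.2 -3.5] open 0.0108 q [ 0.65  0.44 -0.07  1.07 -0.    1.67]
```

View pics/w2.png

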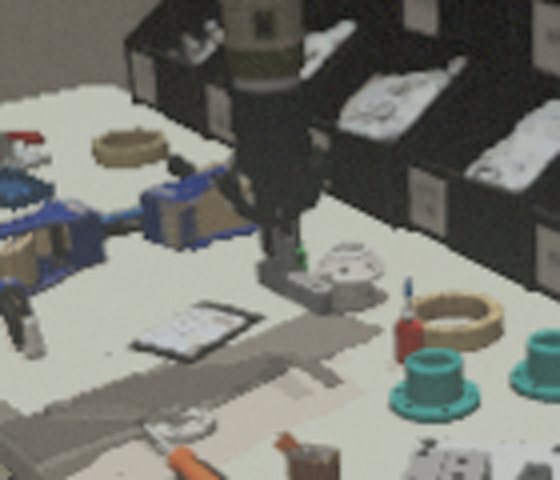

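The wedge is held level by its tab, pointing the right way, and the bottle at crop (408,325) is clear. Underside z is about reported z − 0.011. Now I carry it.

>>> jog_arm:
  commands:
    - [0,0,-0.04,0,0,0]
    - [0,0,0,0,0,8]
    - [0,0,0,0,0,8]
    - [0,0,0,0,0,8]
    - [0,0,0,0,0,8]
    - [0,0,0,0,0,8]
    - [0,0,0,0,0,8]
    - [0,0,0,0,0,0]

```text
time: 15.3
eef_pos: [0.4319, 0.4297, 0.1284]
eef_rot: [-3.139, 0.003, 1.281]
wrist_force: [0.5, -0.3, -3.2]
opening: 0.0108
finger_force: 59.3
```

```bash
python3 go.py .6136 .157 .13 73.25
```

```text
t 15.3 pos [0.4319 0.4297 0.1284] rpy [-179.9    0.2   73.4] shift [-0.2093  0.2521 -0.0015] rotvec [-0.13  0.18  0.14] F [ 0.5 -0.3 -3.2] open 0.0108 q [ 0.65  0.42 -0.    1.16 -0.    2.51]
```

>>> jog_arm:
  commands:
    - [-0.0261,0.0315,0,0,0,0]
    - [-0.0261,0.0315,0,0,0,0]
    - [-0.0261,0.0315,0,0,0,0]
    - [-0.0261,0.0315,0,0,0,0]
    - [-0.0261,0.0315,0,0,0,0]
    - [-0.0261,0.0315,0,0,0,0]
    - [-0.0261,0.0315,0,0,0,0]
    - [-0.0261,0.0315,0,0,0,0]

```text
time: 16.1
eef_pos: [0.6148, 0.1568, 0.1292]
eef_rot: [-3.14, 0.001, 1.285]
wrist_force: [-0.1, 1.2, -3.7]
opening: 0.0112
finger_force: 59.4
```

>>> jog_arm:
  commands:
    - [0,0,0.03,0,0,0]
    - [0,0,0.03,0,0,0]
    - [0,0,0,0,0,0]
    - [0,0,0,0,0,0]

```text
time: 16.5
eef_pos: [0.6135, 0.1583, 0.0695]
eef_rot: [-3.138, 0.002, 1.283]
wrist_force: [0.7, 0.8, -2.6]
opening: 0.0107
finger_force: 59.5
```

```bash
python3 go.py .6136 .157 .025 73.25
cat > wx.py <<'E'
from h import *
from workcell import env
f=np.array([.5463,.0582]);a=np.radians(-106.75);R=np.array([[np.cos(a),-np.sin(a)],[np.sin(a),np.cos(a)]])
o=env.get_obs();e=o["eef_pos"];print('tool in fixture',(e[:2]-f)@R,e[2],'F fix',o["wrist_force"][:2]@R)
s=env.capture("side");c=cloud(s);P=c[s["depth"]>0];Q=np.c_[(P[:,:2]-f)@R,P[:,2]]
lo,hi=e[2]-.016,e[2]+.03
M=Q[(Q[:,0]>-.2)&(Q[:,0]<0)&(Q[:,1]>0)&(Q[:,1]<.08)&(Q[:,2]>max(lo,.045))&(Q[:,2]<hi)]
print(len(M),M.min(0).round(4),M.max(0).round(4),cv2.minAreaRect((M[:,:2]*1e3).astype(np.float32)))
A=cv2.resize(s["color"][170:280,260:380],None,fx=5,fy=5,interpolation=2);cv2.imwrite("pics/wx.png",A[:,:,::-1])
E
python3 wx.py
```

```text
t 16.5 pos [0.6135 0.1583 0.0695] rpy [-1.798e+02  1.000e-01  7.350e+01] shift [-0.0011  0.0006  0.0445] rotvec [-0.18  0.09  0.27] F [ 0.7  0.8 -2.6] open 0.0107 q [ 0.13  0.5  -0.02  1.05 -0.    1.98]
tool in fixture [-0.1151823  0.0354655] 0.06947637661471795 F fix [-0.9292181   0.46677065]
181 [-0.1458  0.0245  0.0605] [-0.0325  0.0558  0.0986] ((-90.27938842773438, 34.90248107910156), (27.158292770385742, 115.6978530883789), 81.82757568359375)
```

View pics/wx.png

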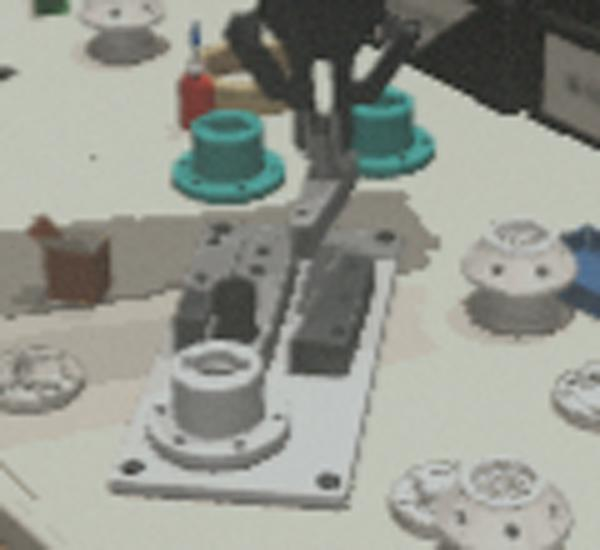

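The wedge is lined up over the channel mouth: flat face at fixture y ≈ 24 mm, centre x ≈ −89 mm. Lowering it in.

>>> jog_arm:
  commands:
    - [0,0,0.015,0,0,0.2]
    - [0,0,0.015,0,0,0]
    - [0,0,0.008,0,0,0]
    - [0,0,0.004,0,0,0]
    - [0,0,0.002,0,0,0]
    - [0,0,0.001,0,0,0]
    - [0,0,0,0,0,0]

```text
time: 17.25
eef_pos: [0.6152, 0.1585, 0.0262]
eef_rot: [3.141, -0.0, 1.278]
wrist_force: [0.2, 0.1, -3.8]
opening: 0.0108
finger_force: 59.6
```

```bash
python3 wx.py; python3 go.py .6136 .157 .023 73.25
```

```text
tool in fixture [-0.11590719  0.03710134] 0.026248775179449756 F fix [-0.14091761  0.14385306]
16 [-0.1159  0.0209  0.0465] [-0.094   0.049   0.0558] ((-104.29838562011719, 33.61803436279297), (28.570484161376953, 19.189865112304688), 81.56724548339844)
t 17.3 pos [0.6152 0.1584 0.0263] rpy [179.9  -0.   73.2] shift [-0.0018 -0.0012  0.0033] rotvec [ 0.05 -0.01 -0.04] F [-0.2  0.2 -2.9] open 0.011 q [ 0.13  0.53 -0.08  0.96 -0.    1.99]
```

>>> jog_arm:
  commands:
    - [0,0,0.002,0,0,0]
    - [0,0,0.001,0,0,0]
    - [-0.008,0,0,0,0,0]
    - [-0.01,-0.001,0,0,0,0]
    - [-0.01,-0.001,0,0,0,0]
    - [-0.006,-0.001,0,0,0,0]
    - [0,0,0,0,0,0]

```text
time: 18.0
eef_pos: [0.6019, 0.125, 0.0233]
eef_rot: [3.141, 0.001, 1.276]
wrist_force: [-0.3, -1.9, 3.9]
opening: 0.011
finger_force: 60.7
```

```bash
python3 wx.py|head -1; python3 go.py .6136 .157 .023 73.25
```

```text
tool in fixture [-0.08003199  0.03400604] 0.023287713467639186 F fix [1.94537393 0.26754789]
t 18.05 pos [0.602  0.125  0.0233] rpy [1.80e+02 1.00e-01 7.31e+01] shift [0.034  0.0019 0.0002] rotvec [ 0.05  0.12 -0.13] F [-0.2 -2.2  6.7] open 0.0108 q [ 0.08  0.5  -0.14  0.93 -0.    1.94]
```

>>> jog_arm:
  commands:
    - [-0.005,0,0,0,0,0]
    - [-0.005,-0.001,0,0,0,0]
    - [-0.004,0,0,0,0,0]
    - [-0.003,0,0,0,0,0]
    - [0,0,0,0,0,0]

```text
time: 18.55
eef_pos: [0.5965, 0.1114, 0.0233]
eef_rot: [3.141, -0.002, 1.278]
wrist_force: [-0.0, 5.1, 6.6]
opening: 0.0106
finger_force: 61.1
```

```bash
python3 wx.py|head -1
```

```text
tool in fixture [-0.06546556  0.03276559] 0.023309773528079315 F fix [-4.87071967 -1.47432672]
```

Starting to resist; pressing on.

>>> jog_arm:
  commands:
    - [-0.002,0,0,0,0,0]
    - [-0.002,0,0,0,0,0]
    - [-0.002,0,0,0,0,0]
    - [0,0,0,0,0,0]

```text
time: 19.0
eef_pos: [0.5944, 0.107, 0.0233]
eef_rot: [-3.141, -0.004, 1.279]
wrist_force: [-0.7, 7.2, 7.8]
opening: 0.0109
finger_force: 61.2
```

```bash
python3 wx.py|head -1
```

```text
tool in fixture [-0.0605471   0.03196191] 0.023337586836684215 F fix [-6.74093003 -2.75419081]
```

>>> jog_arm:
  commands:
    - [-0.002,0,0,0,0,0]
    - [-0.002,0,0,0,0,0]
    - [-0.002,0,0,0,0,0]
    - [0,0,0,0,0,0]

```text
time: 19.45
eef_pos: [0.5925, 0.1033, 0.0235]
eef_rot: [-3.14, -0.007, 1.28]
wrist_force: [-1.5, 15.8, 8.2]
opening: 0.0105
finger_force: 61.5
```

```bash
python3 wx.py|head -1
```

```text
tool in fixture [-0.05647157  0.03126976] 0.023453631381482015 F fix [-14.66199255  -6.00681175]
```

>>> jog_arm:
  commands:
    - [-0.003,0,0,0,0,0]
    - [-0.003,0,0,0,0,0]
    - [0,0,0,0,0,0]
    - [0,0,0,0,0,0]

```text
time: 19.9
eef_pos: [0.5923, 0.1028, 0.0241]
eef_rot: [-3.14, -0.017, 1.284]
wrist_force: [3.1, 30.5, 7.3]
opening: 0.0112
finger_force: 61.1
```

```bash
python3 wx.py|head -1
```

```text
tool in fixture [-0.05592528  0.03120328] 0.024052697523493427 F fix [-30.09542873  -5.84558039]
```

>>> jog_arm:
  commands:
    - [0,0,0,0,0,0]
    - [0,0,0,0,0,0]
    - [0,0,0,0,0,0]
    - [0,0,0,0,0,0]
  hand: 0

```text
time: 20.35
eef_pos: [0.5904, 0.0927, 0.0221]
eef_rot: [-3.14, 0.001, 1.277]
wrist_force: [0.0, 0.9, -0.2]
opening: 0.0684
finger_force: 0.0
```

>>> jog_arm:
  commands:
    - [0,0,-0.02,0,0,0]
    - [0,0,-0.03,0,0,0]
    - [0,0,-0.04,0,0,0]
    - [0,0,-0.04,0,0,0]
    - [0,0,0,0,0,0]

```text
time: 20.85
eef_pos: [0.5947, 0.0929, 0.1589]
eef_rot: [3.132, -0.003, 1.277]
wrist_force: [0.2, 0.6, 0.8]
opening: 0.0854
finger_force: 0.0
```

```bash
python3 hubz.py; python3 barx.py
python3 - <<'E'
from h import *
from workcell import env
f=np.array([.5463,.0582]);a=np.radians(-106.75);R=np.array([[np.cos(a),-np.sin(a)],[np.sin(a),np.cos(a)]])
s=env.capture("side");c=cloud(s);P=c[s["depth"]>0];Q=np.c_[(P[:,:2]-f)@R,P[:,2]]
M=Q[(Q[:,0]>-.12)&(Q[:,0]<0)&(Q[:,1]>.018)&(Q[:,1]<.05)&(Q[:,2]>.045)&(Q[:,2]<.09)]
print('tab',len(M),M.min(0),M.max(0))
o=env.get_obs();print(o["eef_pos"],o["opening"],o["wrist_force"])
s0=pickle.load(open("side0.pkl","rb"))
d=np.abs(s["color"].astype(int)-s0["color"]).sum(2)
for n,u in dict(post1=(274,173),post2=(363,228),bottle=(299,189),carton=(275,222),disc=(267,245),disc2=(381,249)).items():print(n,d[u[1]-5:u[1]+6,u[0]-5:u[0]+6].mean())
E
```

```text
{0.016: 9, 0.018: 8, 0.02: 15, 0.022: 22, 0.024: 49, 0.026: 93, 0.028: 51, 0.03: 17, 0.032: 9, 0.034: 5, 0.036: 9, 0.038: 11, 0.04: 12, 0.042: 12, 0.044: 11, 0.046: 8, 0.048: 8, 0.05: 13, 0.052: 12, 0.054: 22, 0.056: 26}
0.05 27 [-0.076 -0.029] [0.044 0.029]
0.056 11 [-0.043 -0.01 ] [0.044 0.029]
0.062 19 [-0.039 -0.013] [0.047 0.03 ]
0.068 23 [-0.072 -0.014] [0.045 0.03 ]
0.074 44 [-0.063 -0.012] [0.045 0.03 ]
tab 56 [-0.07255429  0.02478487  0.0453427 ] [-0.03345664  0.03770904  0.07641178]
[0.59075462 0.09293467 0.15215866] 0.0853148708335901 [-0.3966335   0.29010395  0.05940054]
post1 8.305785123966942
post2 8.669421487603305
bottle 11.363636363636363
carton 21.462809917355372
disc 52.11570247933884
disc2 8.15702479338843
```

```bash
python3 -c "
from workcell import env
print(env.sign_off())"
```

```text
the job is handed in; nothing more can be done
None
```

The job is handed in at about 21 s of the 67 s allowed; sign-off returned no verdict. By my measurements the hub is seated on its keys, the clamp bar is fully home, the wedge is jammed and was still in place after release, and the robot is clear. I saw no bystander moved; one disc spot compared poorly before and after, which I put down to the arm's shadow.

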